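# Fetch the collar from the graphite block with sprung tongs

### The job

Take the sprung tongs from their wooden rest and use them to pick the short brass collar (the piece of tube with a hole through it) out of its deep pocket in the grey block. Stand the collar on its end on the floor of the aluminium tray, then hang the tongs back in their rest. Never touch the collar with the gripper's fingers, only with the tongs.

Things in the scene. Friction and masses are not known exactly. Their poses are not given: they have to be found in the camera images.
- tongs: Steel sprung tongs, 0.2 kg, 138 mm tall, hanging jaws down in the rest. Origin: midway between the jaw tips, at their lower end; z up to the handles, x the line the jaws close along. Two legs slide in parallel on a cross bar (104 mm along x, 20 along y, 78 to 88 mm above the origin). Jaws 4 mm thick (x), 8 mm wide (y), free gap 42 mm, 50 mm over outsides, 36 to 44 mm when carried.
- tongs_handles (a point): Where to take the tongs: midway between their black handles, 117 mm above the jaw tips. Handles 92 to 138 mm above the tips, 18 mm wide (y), 60 mm over their outsides (x), 36 mm when the jaws grip the collar. 1 mm squeezed along x closes the jaws 1 mm, 30 mm at most; the spring reopens them: 4.8 N to start, 6 N at 6 mm, 10 N at 24 mm. Carry them open, squeezed 5 to 8 mm.
- rest: The tongs' rest: fixed open-topped wooden box, 84 x 48 x 90 mm, walls 6 mm, so a mouth of 72 x 36 mm, long side along its x. Origin: centre of its underside; z up. The tongs start centred in it, x along its x: legs inside, bar lying across its two short walls, jaw tips 12 mm above the bench. Return them the same way.
- collar: The brass collar: a short plain tube, 18 mm outside, 10 mm bore, 20 mm high, about 30 g, standing on end on the floor of one of the block's pockets, within 4 mm of the pocket's centre. Origin: centre of its underside; z along its axis. The other pockets hold a slim pin lying down (44 mm) and a 10 mm cube, of the same brass.
- block: Grey graphite block, fixed, 90 x 150 x 78 mm. Origin: centre of its underside; z up. Three pockets in its top, side by side, centred at x = 0, y = -44, 0 and +44 mm in its frame; each 60 mm long along the block's x, 24 mm wide along y, 66 mm deep (floor 12 mm above the bench). The jaws fit in only when they close along the block's x.
- tray: Shallow square aluminium tray, fixed, 120 x 120 x 18 mm, walls and floor 4 mm thick, open at the top. Origin: centre of its underside; z up.

How it is judged:
On the way, in this order (a step that is already met when the one before it is completed fails the run):
1. the tongs are squeezed on the collar while it still stands on its pocket's floor or just above it (contact force between tongs and collar above 2 N and z of collar in the frame of block below 0.025 m), for 0.2 s.
2. the tongs hold the collar clear above the block (contact force between tongs and collar above 1 N and height (world z) of collar above 0.08 m), for 0.2 s.
At the end, for the whole second after the job is handed in: The collar stands on its end (within 10 degrees) on the floor of the tray, at rest; the tongs hang upright (within 10 degrees) in their rest, within 25 mm of where they started, at rest (x of collar in the frame of tray between -0.055 and 0.055 m and y of collar in the frame of tray between -0.055 and 0.055 m and height (world z) of collar below 0.008 m and angle between each of collar, tongs's own z axis and vertical below 0.17 rad and linear speed of collar below 0.02 m/s and distance of tongs from where it was at the start of the episode below 0.025 m and linear speed of tongs below 0.03 m/s); the robot touches nothing.
It fails at once if the gripper's fingers touch the collar (contact force between the fingers and collar above 0.5 N).
It also fails if it takes over 51 s, if anything falls off the work surface, if the arm or the gripper's body presses on something with over 40 N, if the wrist force passes 120 N, or if a joint passes its speed limit or range.

### The arm

A 6-joint arm with a two-finger parallel gripper is mounted at the origin on the work surface. World frame = base frame: x ahead of the robot, y to its left, z up, the work surface at z = 0. Lengths are in m, angles in rad, forces in N, time in s.
With the tool pointing down it reaches from about 0.35 to 0.875 m from the base axis. Payload 4.2 kg.
Tool frame: the origin (TCP) lies where the fingers leave the gripper's body, on its centre line; the fingertips stand 70 mm ahead of it and the grasp point (between the pads) lies 51 mm ahead of it; z points along the fingers, y is the line along which they close (so a half turn about z gives the same grasp; the last joint's range is limited). The gripper opens to 87 mm and grips with 3 to 60 N. Pads are 19 mm wide; open, the fingers measure 117 mm over their backs; the gripper's body (75 mm by 190 mm) begins 51 mm behind the grasp point.
Start: joints at [1.468, 0.385, 0.008, 0, -1.194, -0.259], TCP at [0.221, 0.585, 0.292] pointing down, gripper open.
Joint ranges: [-3.14, 3.14], [-1.21, 2.06], [-1.07, 1.41], [-3.16, 2.05], [-2.99, -0.16], [-3.1, 3.1]. Speed limits (rad/s): [2.79, 2.79, 3.14, 3.14, 3.14, 3.14].

### API

Orientations are given as a unit quaternion [x, y, z, w].
In Python, from station import state, grab_frame, camera_info, hand_in gives the robot as it stands.
- The arm moves only by the shell command python3 -m jog 'ROWS' [FORCE]. ROWS is JSON, a list of rows, each a list of 5 numbers: the opening in per cent of the stroke, from 0 (shut) to 100 (fully open), then the shift along the world's x, y, z in mm, then the turn about the world's z in rad. In form: [[jaw, x, y, z, spin], ...]. A call has 1 to 12 rows; each row shifts and turns the commanded pose from where the row before left it; what a row does not reach is not made up. A row lasts 1/8 s, in which the tool goes at most 62.5 mm and 10.7 degrees, less where a joint would pass 70% of its speed; a pose out of reach is approached as far as the arm can. A call is refused whole if a number of a shift passes 62.5 or a number of a turn 0.188, either way. A call with a gripper value outside its range is refused whole. The fingers move at their own pace and stop on an object; FORCE is the grip in N (left out, the last holds). Time passes only in rows, so rows that do not move let the fingers close. It gives the time, the measured TCP pose, the force, the opening and the grip force at its end, in the units of the state.
- state(): the state, without advancing time (a new reading comes with each control period).
- grab_frame(name): name is "scene" or "top" or "wrist"; returns (picture, depth): 480x640x3 uint8, red, green, blue; 480x640 float32, m along the optical axis (not along the pixel's ray), 0 where there is no reading.
- camera_info(name): a dict with "K" (3x3 intrinsics, pixels), "T" (4x4, takes a point from camera to world coordinates). Camera axes: x right, y down, z forward; pixel columns grow to the right and rows downward; lengths in m; the calibration is good to about 2 mm. The wrist camera is an equidistant fisheye: a pixel r from the principal point sees the ray r / f radians off the axis. A picture is of the moment at which its call begins: read the wrist's pose just before it. camera_info takes no time and is no camera call; for the wrist camera it gives the pose at the moment of the call.
- hand_in(): hands the job in; it is judged then, once.
The state is a dict: "time_s": time; "joints": joint angles; "qd": joint speeds; "effort": joint torques, N m; "ee_pos": TCP position; "orientation": TCP orientation; "contact_force": force on the tool from outside, world axes, zero at the start; "ft_torque": the same for the moment, N m; "opening": finger opening in m; "gripper_force": force on a finger pad.
Only numpy, scipy, OpenCV 4.12 (cv2) and the standard library are available. Lean on these libraries where they do the work, as an engineer would, in place of code of your own. Each camera call takes 0.05 s, during which the arm holds its last target. There are 200 camera calls.

## Working session

There is one attempt and no reset: what is moved stays moved. The work goes in short steps, Python scripts to look and compute and a shell command to move; the robot and the scene stay as the last step left them, time stands still between calls to the robot, and variables do not carry over. Pictures are saved under pics/ and viewed, at most 10 in all, crops included, and the job is handed in when it is done.

```bash
ls; mkdir -p pics; python3 - <<'E'
from station import *
import cv2,numpy as np
np.set_printoptions(precision=4,suppress=True)
for n in("scene","top"):
    p,d=grab_frame(n); np.savez(f'{n}.npz',p=p,d=d); cv2.imwrite(f'pics/{n}.png',p[:,:,::-1]); c=camera_info(n); print(n,c)
print(state())
E
```

```text
pics
scene {'K': array([[489.207 ,   0.    , 323.356 ],
       [  0.    , 489.207 , 253.1475],
       [  0.    ,   0.    ,   1.    ]]), 'T': array([[-0.6276,  0.4596, -0.6284,  1.1189],
       [ 0.7786,  0.3747, -0.5034,  0.4679],
       [ 0.0041, -0.8052, -0.593 ,  0.6606],
       [ 0.    ,  0.    ,  0.    ,  1.    ]])}
top {'K': array([[570.3211,   0.    , 308.8074],
       [  0.    , 570.3211, 243.7104],
       [  0.    ,   0.    ,   1.    ]]), 'T': array([[ 0.0098, -0.9953,  0.0966,  0.4384],
       [-0.9994, -0.0131, -0.0332, -0.0008],
       [ 0.0343, -0.0962, -0.9948,  1.0525],
       [ 0.    ,  0.    ,  0.    ,  1.    ]])}
{'time_s': 0.1, 'joints': array([ 1.4676,  0.3855,  0.0068, -0.0004, -1.194 , -0.2586]), 'qd': array([ 0.0009,  0.0004,  0.0034,  0.0027,  0.0006, -0.0002]), 'effort': array([ -0.0003, -39.1692,  18.7934,   4.2319,   0.0134,  -0.0001]), 'ee_pos': array([0.221 , 0.5842, 0.2913]), 'orientation': array([ 0.9837, -0.18  , -0.0001,  0.001 ]), 'contact_force': array([ 0.0857, -0.1571,  0.4821]), 'ft_torque': array([ 0.0189, -0.0209,  0.0119]), 'gripper_force': 0.0, 'opening': 0.08678911333925439}
```

View pics/top.png

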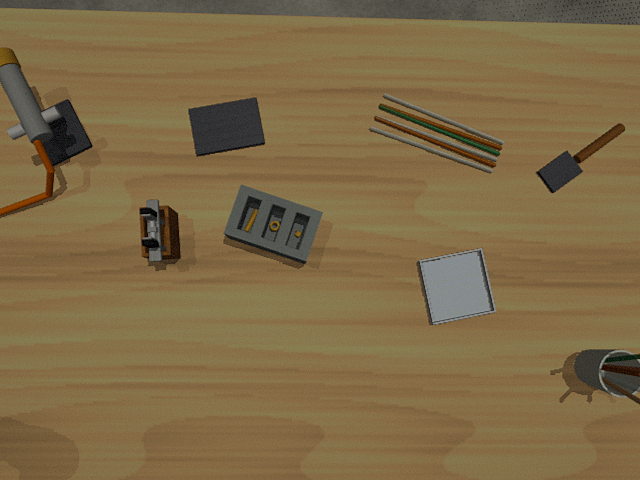

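View pics/scene.png

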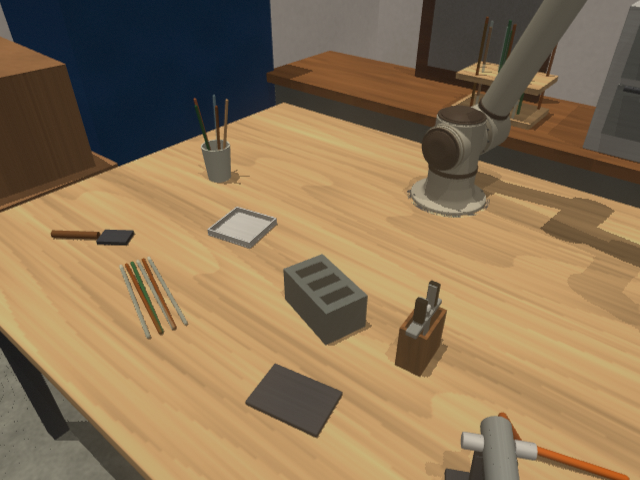

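The top view shows the tongs in the rest at about (152,232) and the block at (273,225). The ring-shaped collar is in its middle pocket at (275,226), with the pin on the left and the cube on the right. The tray is at (456,286). The scene view confirms the layout, with the rest at (420,335) and the block at (325,297).

```bash
cat > h.py <<'E'
import numpy as np,cv2
from station import *
np.set_printoptions(precision=4,suppress=True)
def cloud(d,c):
    K,T=c["K"],c["T"]; v,u=np.mgrid[:480,:640]
    P=np.stack([(u-K[0,2])/K[0,0]*d,(v-K[1,2])/K[1,1]*d,d],-1)@T[:3,:3].T+T[:3,3]
    P[d<=0]=np.nan; return P
def ray(uv,c,z):
    K,T=c["K"],c["T"]; r=T[:3,:3]@np.array([(uv[0]-K[0,2])/K[0,0],(uv[1]-K[1,2])/K[1,1],1]); return T[:3,3]+r*(z-T[2,3])/r[2]
def rect(Q):
    (c,s,a)=cv2.minAreaRect((Q[:,:2]*1000).astype(np.float32)); return np.array(c),np.array(s),a
E
python3 - <<'E'
from h import *
R={}
for n in("top","scene"):
    f=np.load(n+'.npz'); c=camera_info(n); P=cloud(f['d'],c); R[n]=P
    box={'top':{'block':(215,175,330,270),'tongs':(135,190,183,270),'tray':(410,240,500,330)},
         'scene':{'block':(275,250,372,345),'tongs':(390,275,450,375),'tray':(200,200,285,250)}}[n]
    for k,(a,b,e,g) in box.items():
        Q=P[b:g,a:e].reshape(-1,3); z=Q[:,2]
        h,ed=np.histogram(z[z>-.01],bins=np.arange(-.01,.17,.004))
        print(n,k,[(round(1000*ed[i]),int(h[i])) for i in range(len(h)) if h[i]>25])
        for lo,hi in {'block':[(.072,.086)],'tongs':[(.082,.094),(.094,.108),(.108,.165),(.14,.165)],'tray':[(.013,.024),(.0,.009)]}[k]:
            S=Q[(z>lo)&(z<hi)]
            if len(S)>10: print('   ',lo,hi,len(S),np.median(S[:,2]),*rect(S))
p=np.load('top.npz')['p']; c=camera_info('top')
hsv=cv2.cvtColor(p[185:270,220:330],cv2.COLOR_RGB2HSV)
m=cv2.inRange(hsv,(12,110,60),(35,255,255)); n_,l,st,ce=cv2.connectedComponentsWithStats(m)
for i in range(1,n_):
    if st[i,4]>8:
        uv=ce[i]+[220,185]; print(uv,st[i],ray(uv,c,.032))
E
```

```text
top block [(-6, 952), (-2, 4285), (2, 870), (6, 138), (10, 545), (14, 169), (18, 130), (22, 91), (26, 47), (30, 81), (34, 50), (38, 41), (42, 36), (46, 43), (50, 47), (54, 46), (58, 44), (62, 52), (66, 39), (70, 89), (74, 1642), (78, 1415)]
    0.072 0.086 3138 0.07780266678129333 [569.7477  29.1956] [150.2256  90.7707] 71.93699645996094
top tongs [(-6, 280), (-2, 1189), (2, 340), (6, 75), (10, 29), (14, 30), (22, 27), (26, 32), (30, 28), (34, 31), (38, 30), (42, 29), (46, 26), (50, 30), (54, 28), (58, 28), (62, 36), (66, 42), (70, 37), (74, 44), (78, 47), (82, 37), (86, 205), (90, 205), (94, 80), (98, 311), (102, 69), (106, 66), (110, 65), (146, 102), (150, 69)]
    0.082 0.094 447 0.08976298514342873 [549.4801 227.7431] [100.9946  48.9755] 4.726438045501709
    0.094 0.108 482 0.09984687223874594 [550.7697 225.3257] [ 40.4991 104.7534] 85.23709106445312
    0.108 0.165 425 0.13830112636761782 [551.0441 227.2313] [60.5826 18.9115] 5.725809097290039
    0.14 0.165 206 0.1490197581115127 [551.0548 227.4954] [60.5087 18.388 ] 5.725809097290039
top tray [(-6, 721), (-2, 3262), (2, 2890)
[... 1368 characters left out ...]
12 18.2922] 5.21651029586792
scene tray [(-6, 731), (-2, 2052), (2, 811), (6, 185), (10, 187), (14, 246)]
    0.013 0.024 310 0.015672812926254442 [ 466.3261 -307.3402] [123.45   123.7226] 12.328596115112305
    0.0 0.009 1623 0.0024006037320605245 [ 453.2047 -335.9995] [224.8957 233.0971] 39.585052490234375
[227.8298 195.5957] [  0   0  20  26 329] [0.6228 0.1122 0.032 ]
[296.2909 191.2773] [ 26   0  84  17 880] [ 0.6327 -0.0112  0.032 ]
[275.5161 251.4911] [   0   17  110   68 2802] [0.5227 0.0247 0.032 ]
[250.9237 220.2373] [ 24  24  14  23 118] [0.5785 0.0698 0.032 ]
[274.4603 225.2381] [50 36 10 10 63] [0.5701 0.0274 0.032 ]
[297.6897 233.3103] [75 45  7  7 29] [ 0.556  -0.0146  0.032 ]
```

```bash
python3 -m jog '[[100,33,-35.6,0,-0.1117],[100,33,-35.6,0,-0.1117],[100,33,-35.6,0,-0.1117],[100,33,-35.6,0,-0.1117],[100,33,-35.6,0,-0.1117],[100,33,-35.6,0,-0.1117],[100,33,-35.6,0,-0.1117],[100,33,-35.6,0,-0.1117],[100,33,-35.6,0,-0.1117],[100,33,-35.6,0,-0.1117],[100,0,0,0,0],[100,0,0,0,0]]' 25; cat > see.py <<'E'
from h import *
import sys
c=camera_info('wrist'); s=state(); p,d=grab_frame('wrist')
np.savez(sys.argv[1]+'.npz',p=p,d=d,K=c['K'],T=c['T']); cv2.imwrite(f'pics/{sys.argv[1]}.png',p[:,:,::-1])
o=s['orientation']; print(s['time_s'],s['ee_pos'],'yaw y-axis',np.degrees(2*np.arctan2(o[1],o[0]))-90,s['joints'][5]); print(c)
E
python3 see.py w1
```

```text
time_s: 1.6
ee_pos: [0.5509, 0.2284, 0.2917]
orientation: [0.739, -0.674, -0.0, 0.001]
contact_force: [-0.0, -0.1, 0.4]
opening: 0.0868
gripper_force: 0.0
1.6 [0.5509 0.2284 0.2917] yaw y-axis -174.73244045955184 -0.5719996411416932
{'K': array([[371.6483,   0.    , 323.947 ],
       [  0.    , 371.6483, 239.1387],
       [  0.    ,   0.    ,   1.    ]]), 'T': array([[-0.9957, -0.0895, -0.0257,  0.5569],
       [-0.0931,  0.9567,  0.2759,  0.1522],
       [-0.0001,  0.2771, -0.9608,  0.3842],
       [ 0.    ,  0.    ,  0.    ,  1.    ]])}
```

View pics/w1.png

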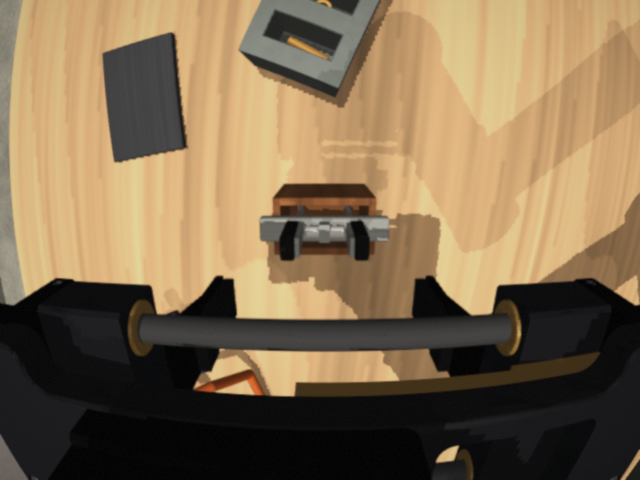

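The wrist view shows the tongs at (325,230), centred and aligned between the open fingers. The rest is behind them, and the middle pocket with the collar is at the top edge, about (322,5). I'll descend and take the tongs.

```bash
python3 -m jog '[[100,0.5,-0.3,-40,0],[100,0,0,-40,0],[100,0,0,-31,0],[100,0,0,0,0],[61.5,0,0,0,0],[61.5,0,0,0,0],[61.5,0,0,0,0],[61.5,0,0,0,0]]' 25;python3 -m jog '[[61.5,0,0,0,0],[61.5,0,0,0,0]]'
```

```text
time_s: 2.65
ee_pos: [0.5519, 0.2283, 0.1822]
orientation: [0.739, -0.674, 0.0, -0.001]
contact_force: [-0.7, -0.2, 2.1]
opening: 0.057
gripper_force: 5.4
time_s: 2.9
ee_pos: [0.5521, 0.2283, 0.1822]
orientation: [0.739, -0.674, 0.0, -0.001]
contact_force: [-0.4, -0.0, 5.4]
opening: 0.0537
gripper_force: 6.0
```

```bash
python3 -m jog '[[61.5,0,0,8,0],[61.5,0,0,20,0],[61.5,0,0,40,0],[61.5,0,0,40,0],[61.5,0,0,0,0]]';python3 -m jog '[[61.5,3.6,-40,0,-0.102],[61.5,3.6,-40,0,-0.102],[61.5,3.6,-40,0,-0.102],[61.5,3.6,-40,0,-0.101],[61.5,3.6,-40.9,0,0],[61.5,0,0,0,0],[61.5,0,0,0,0]]'; python3 see.py w2
```

```text
time_s: 3.52
ee_pos: [0.5528, 0.2289, 0.2925]
orientation: [0.739, -0.674, 0.001, -0.003]
contact_force: [-0.4, 0.2, -2.3]
opening: 0.0539
gripper_force: 6.0
time_s: 4.4
ee_pos: [0.5692, 0.0274, 0.2878]
orientation: [-0.587, 0.809, 0.001, -0.001]
contact_force: [-0.2, -0.0, -2.5]
opening: 0.0535
gripper_force: 6.0
4.4 [0.5692 0.0274 0.2878] yaw y-axis 161.9154906688282 -0.6472999872724877
{'K': array([[371.6483,   0.    , 323.947 ],
       [  0.    , 371.6483, 239.1387],
       [  0.    ,   0.    ,   1.    ]]), 'T': array([[-0.951 ,  0.2975,  0.0842,  0.5447],
       [ 0.3092,  0.9137,  0.2638, -0.0454],
       [ 0.0015,  0.277 , -0.9609,  0.3804],
       [ 0.    ,  0.    ,  0.    ,  1.    ]])}
```

View pics/w2.png

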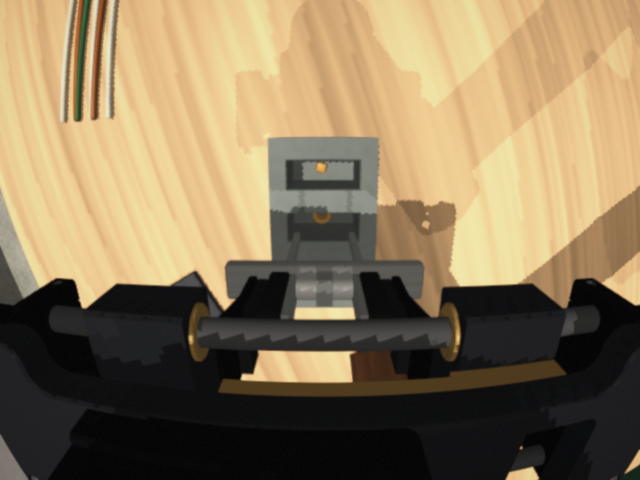

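The wrist view shows the collar at about (321,215), in line with the middle pocket. The tongs' legs run from the bar (325,280) down to about (295,240) and (357,240). I'll enlarge that area and compute positions.

```bash
cat >> h.py <<'E'
def wray(uv,f,z):
    K,T=f['K'],f['T']; x=np.array([uv[0]-K[0,2],uv[1]-K[1,2]]); r=np.hypot(*x); th=r/K[0,0]
    v=np.r_[x/r*np.sin(th),np.cos(th)]; v=T[:3,:3]@v; return T[:3,3]+v*(z-T[2,3])/v[2]
def wpt(uv,f,d):
    K,T=f['K'],f['T']; x=np.array([uv[0]-K[0,2],uv[1]-K[1,2]]); r=np.hypot(*x); th=r/K[0,0]
    return T[:3,:3]@np.r_[x/r*np.tan(th)*d,d]+T[:3,3]
E
python3 - <<'E'
from h import *
f=np.load('w2.npz'); p=f['p']; d=f['d']
cv2.imwrite('pics/w2c.png',cv2.resize(p[125:305,245:405],None,fx=4,fy=4,interpolation=2)[:600,:,::-1])
hsv=cv2.cvtColor(p[140:240,280:370],cv2.COLOR_RGB2HSV)
m=cv2.inRange(hsv,(8,110,40),(35,255,255)); n,l,st,ce=cv2.connectedComponentsWithStats(m)
for i in range(1,n):
    if st[i,4]>8:
        uv=ce[i]+[280,140]; print(uv,st[i],wray(uv,f,.032))
for u in (310,313,316,321,326,329,332):
  for v in (208,212,216,220): print(u,v,wpt((u,v),f,d[v,u]))
E
```

```text
[320.8144 167.0206] [36 22 11 11 97] [ 0.5564 -0.0174  0.032 ]
[321.4648 217.8239] [ 33  73  18  11 142] [0.5709 0.0292 0.032 ]
310 208 [0.5739 0.0084 0.0786]
310 212 [0.575  0.0116 0.0783]
310 216 [0.5829 0.028  0.0126]
310 220 [0.5843 0.0322 0.0114]
313 208 [0.5715 0.0092 0.0781]
313 212 [0.5726 0.0125 0.0778]
313 216 [0.5782 0.0251 0.0316]
313 220 [0.5813 0.0328 0.0128]
316 208 [0.5692 0.0101 0.0775]
316 212 [0.5702 0.0131 0.0787]
316 216 [0.5754 0.026  0.0314]
316 220 [0.5765 0.0294 0.033 ]
321 208 [0.5652 0.0112 0.0788]
321 212 [0.5663 0.0146 0.0779]
321 216 [0.572  0.0307 0.0159]
321 220 [0.5721 0.0313 0.0313]
326 208 [0.5614 0.0129 0.0764]
326 212 [0.5623 0.0157 0.0785]
326 216 [0.5664 0.0294 0.0293]
326 220 [0.5675 0.0326 0.0321]
329 208 [0.5589 0.0134 0.078 ]
329 212 [0.56   0.0165 0.0787]
329 216 [0.5635 0.0297 0.0322]
329 220 [0.5658 0.0379 0.0128]
332 208 [0.5566 0.0142 0.0777]
332 212 [0.5576 0.0173 0.0782]
332 216 [0.5617 0.0351 0.0119]
332 220 [0.563  0.0391 0.0113]
```

View pics/w2c.png

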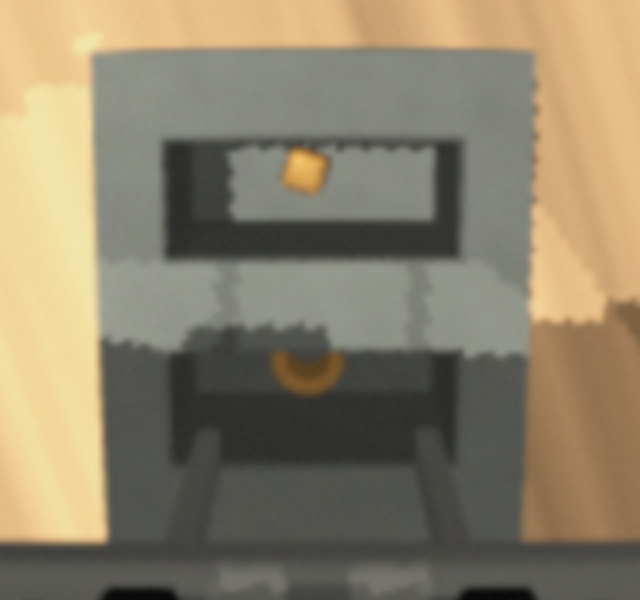

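The crop shows the collar's front half ring in the pocket, centred at pixel (322,217) and spanning 313–331. The jaw tips end at about (297,233) and (352,233), just short of the pocket in this view because they are higher.

```bash
python3 - <<'E'
from h import *
f=np.load('w2.npz'); d=f['d']
b=np.array([.57,.0292]); a=np.radians(-18); R=np.array([[np.cos(a),-np.sin(a)],[np.sin(a),np.cos(a)]])
B=lambda q:(R.T@(q[:2]-b))*1000
L=wray((313,216),f,.032);Rr=wray((331.3,216),f,.032);Bo=wray((322.1,223.7),f,.032)
print('collar L R bottom in block frame',B(L),B(Rr),B(Bo),'top-est',B(np.array([.5701,.0274])))
for u in (295,297,299,301,348,350,352,354,356):
    print(u,[ (np.round(B(q),1),round(q[2]*1000,1)) for v in (233,236,240,250) for q in [wpt((u,v),f,d[v,u])]])
s=state(); print('tcp',B(s['ee_pos']),s['ee_pos'])
# block top rim check from wrist (corners in 4x crop)
for q in ((92,52),(535,52)): print(B(wray((245+q[0]/4,125+q[1]/4),f,.078)))
for q in ((172,352),(460,352),(172,465),(460,465)): print('pocket',B(wray((245+q[0]/4,125+q[1]/4),f,.078)))
E
```

```text
collar L R bottom in block frame [ 9.009  -1.4802] [-8.5547 -1.4676] [0.285 6.14 ] top-est [ 0.6513 -1.681 ]
295 [(array([19.6, -8.6]), np.float64(120.8)), (array([19. , -8.8]), np.float64(129.6)), (array([18.4, -8.3]), np.float64(137.9)), (array([16.6, -8.8]), np.float64(161.7))]
297 [(array([18.2, -8.5]), np.float64(120.3)), (array([17.6, -8.6]), np.float64(129.0)), (array([17. , -8.3]), np.float64(137.9)), (array([16.5, -3.9]), np.float64(146.6))]
299 [(array([16.7, -8.7]), np.float64(121.2)), (array([16.5, -7.3]), np.float64(124.1)), (array([16.5, -4.7]), np.float64(125.5)), (array([19.9, 17.8]), np.float64(78.6))]
301 [(array([19.4,  9.5]), np.float64(53.9)), (array([18.8,  9.1]), np.float64(65.3)), (array([18.2,  9.7]), np.float64(76.1)), (array([18.2, 18.2]), np.float64(77.6))]
348 [(array([-23.4,   9.5]), np.float64(53.9)), (array([-22.6,   9. ]), np.float64(65.9)), (array([-22. ,   9.9]), np.float64(75.5)), (array([-22. ,  17.8]), np.float64(78.7))]
350 [(array([-20.3,  -8.6]), np.float64(120.7)), (array([-19.7,  -8.7]), np.float64(129.2)), (array([-19.2,  -7.6]), np.float64(135.7)), (array([-19.3,  -0.6]), np.float64(136.3))]
352 [(array([-21.7,  -8.4]), np.float64(120.2)), (array([-21. ,  -8.9]), np.float64(130.2)), (array([-20.4,  -8.4]), np.float64(138.2)), (array([-19.2,  -6.6]), np.float64(155.1))]
354 [(array([-28.8,   9.4]), np.float64(54.5)), (array([-22.5,  -8.7]), np.float64(129.5)), (array([-21.9,  -8. ]), np.float64(137.1)), (array([-19.9,  -8.6]), np.float64(161.3))]
356 [(array([-30.6,   9.2]), np.float64(55.0)), (array([-29.7,   9. ]), np.float64(65.9)), (array([-23. ,  -8.8]), np.float64(139.6)), (array([-21.3,  -8.4]), np.float64(160.7))]
tcp [-0.2286 -1.489 ] [0.5693 0.0279 0.2881]
[ 43.8379 -76.8336]
[-45.8015 -76.7918]
pocket [ 28.5381 -14.3167]
pocket [-31.4969 -14.2872]
pocket [29.1526 10.2306]
pocket [-32.105   10.2687]
```

```bash
python3 -m jog '[[61.5,1.4,0.5,0,0],[61.5,0,0,-30,0],[61.5,0,0,-25,0],[61.5,0,0,-15,0],[61.5,0,0,0,0]]';python3 -m jog '[[61.5,0,0,-15,0],[61.5,0,0,-10,0],[61.5,0,0,-5,0],[61.5,0,0,0,0],[61.5,0,0,0,0]]'
```

```text
time_s: 5.08
ee_pos: [0.5708, 0.0282, 0.2182]
orientation: [-0.588, 0.809, 0.0, -0.001]
contact_force: [0.4, 0.5, -1.8]
opening: 0.0536
gripper_force: 6.0
time_s: 5.7
ee_pos: [0.5714, 0.0278, 0.1897]
orientation: [-0.587, 0.809, -0.0, 0.0]
contact_force: [0.8, -0.4, -1.8]
opening: 0.0537
gripper_force: 6.0
```

```bash
python3 -m jog '[[61.5,0,0,-3.5,0],[55,0,0,0,0],[50,0,0,0,0],[45,0,0,0,0],[41,0,0,0,0],[35,0,0,0,0],[35,0,0,0,0],[35,0,0,0,0],[35,0,0,0,0]]' 25; python3 -m jog '[[35,0,0,0,0],[35,0,0,0,0],[35,0,0,0,0]]'
```

```text
time_s: 6.82
ee_pos: [0.5711, 0.0278, 0.1858]
orientation: [-0.587, 0.809, -0.0, 0.0]
contact_force: [0.1, 0.0, -1.7]
opening: 0.0345
gripper_force: 25.0
time_s: 7.2
ee_pos: [0.5711, 0.0278, 0.1858]
orientation: [-0.587, 0.809, -0.0, 0.0]
contact_force: [-0.4, -0.1, -0.6]
opening: 0.0347
gripper_force: 25.0
```

```bash
python3 -m jog '[[35,0,0,6,0],[35,0,0,15,0],[35,0,0,25,0],[35,0,0,27,0],[35,0,0,27,0],[35,0,0,0,0],[35,0,0,0,0],[35,0,0,0,0]]'; python3 see.py w3
```

```text
time_s: 8.2
ee_pos: [0.5704, 0.0277, 0.2843]
orientation: [-0.587, 0.809, 0.001, -0.001]
contact_force: [-0.9, -0.2, -3.1]
opening: 0.0348
gripper_force: 25.0
8.2 [0.5704 0.0277 0.2843] yaw y-axis 161.9394696494154 -0.6469741880377424
{'K': array([[371.6483,   0.    , 323.947 ],
       [  0.    , 371.6483, 239.1387],
       [  0.    ,   0.    ,   1.    ]]), 'T': array([[-0.9511,  0.2972,  0.0838,  0.5461],
       [ 0.3087,  0.914 ,  0.2634, -0.0451],
       [ 0.0017,  0.2764, -0.961 ,  0.3769],
       [ 0.    ,  0.    ,  0.    ,  1.    ]])}
```

View pics/w3.png

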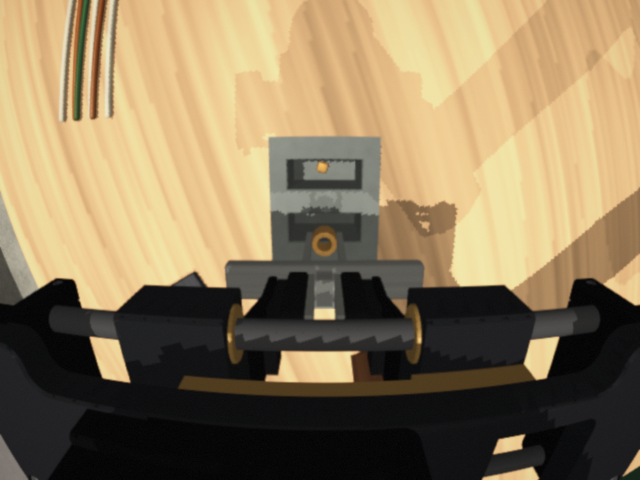

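The collar is held upright between the jaw tips at (324,242), clear above the block. Next is the tray.

```bash
python3 -m jog '[[35,-7,-22,0,0],[35,-13,-42,0,0],[35,-13,-42,0,0],[35,-13,-42,0,0],[35,-13,-42,0,0],[35,-13,-42,0,0],[35,-13,-42,0,0],[35,-13,-40,0,0],[35,-6.5,-21,0,0],[35,0,0,0,0],[35,0,0,0,0]]'; python3 -m jog '[[35,0,0,-30,0],[35,0,0,-30,0],[35,0,0,-20,0],[35,0,0,-12,0],[35,0,0,0,0],[35,0,0,0,0]]'
```

```text
time_s: 9.62
ee_pos: [0.4661, -0.3072, 0.2854]
orientation: [-0.587, 0.809, 0.0, -0.0]
contact_force: [-0.4, 0.3, -1.3]
opening: 0.0348
gripper_force: 25.0
time_s: 10.38
ee_pos: [0.4673, -0.3072, 0.1948]
orientation: [-0.588, 0.809, -0.001, 0.0]
contact_force: [-0.0, -0.2, -2.4]
opening: 0.0344
gripper_force: 25.0
```

```bash
python3 -m jog '[[35,0,0,-8,0],[35,0,0,-5,0],[35,0,0,0,0],[35,0,0,0,0]]'; for i in 1 2; do :; done; python3 -m jog '[[35,0,0,-1.5,0],[35,0,0,0,0],[35,0,0,0,0]]'; python3 -m jog '[[35,0,0,-1.5,0],[35,0,0,0,0],[35,0,0,0,0]]'
```

```text
time_s: 10.88
ee_pos: [0.4667, -0.3073, 0.1808]
orientation: [-0.587, 0.809, -0.0, 0.0]
contact_force: [0.0, -0.6, -2.4]
opening: 0.0345
gripper_force: 25.0
time_s: 11.25
ee_pos: [0.4666, -0.3072, 0.1793]
orientation: [-0.587, 0.809, -0.0, 0.0]
contact_force: [0.1, 0.2, -2.3]
opening: 0.0347
gripper_force: 25.0
time_s: 11.62
ee_pos: [0.4667, -0.3072, 0.1778]
orientation: [-0.587, 0.809, -0.0, 0.0]
contact_force: [-0.6, 0.1, -2.8]
opening: 0.0347
gripper_force: 25.0
```

```bash
python3 -m jog '[[35,0,0,-1,0],[35,0,0,0,0],[35,0,0,0,0]]'
```

```text
time_s: 12.0
ee_pos: [0.4668, -0.3074, 0.1777]
orientation: [-0.588, 0.809, -0.001, 0.0]
contact_force: [-2.0, 2.0, 5.5]
opening: 0.0346
gripper_force: 25.0
```

The force rose to 5.5 N, so the collar is on the tray floor. I'll release it gently and lift.

```bash
python3 -m jog '[[40,0,0,0.7,0],[43,0,0,0,0],[46,0,0,0,0],[50,0,0,0,0],[55,0,0,0,0],[60,0,0,0,0],[61.5,0,0,0,0],[61.5,0,0,0,0],[61.5,0,0,0,0]]'; python3 -m jog '[[61.5,0,0,5,0],[61.5,0,0,15,0],[61.5,0,0,30,0],[61.5,0,0,40,0],[61.5,0,0,30,0],[61.5,0,0,0,0],[61.5,0,0,0,0]]'; python3 see.py w4
```

```text
time_s: 13.12
ee_pos: [0.4666, -0.3072, 0.1775]
orientation: [-0.587, 0.809, -0.0, 0.0]
contact_force: [0.0, -0.6, -1.6]
opening: 0.0538
gripper_force: 6.0
time_s: 14.0
ee_pos: [0.466, -0.3068, 0.2968]
orientation: [-0.587, 0.809, 0.001, -0.0]
contact_force: [-0.1, 0.3, -2.5]
opening: 0.0537
gripper_force: 6.0
14.0 [ 0.466  -0.3068  0.2968] yaw y-axis 161.93181984829815 -0.02289086126395307
{'K': array([[371.6483,   0.    , 323.947 ],
       [  0.    , 371.6483, 239.1387],
       [  0.    ,   0.    ,   1.    ]]), 'T': array([[-0.9511,  0.2968,  0.0856,  0.4414],
       [ 0.3089,  0.9134,  0.265 , -0.3797],
       [ 0.0005,  0.2785, -0.9604,  0.3893],
       [ 0.    ,  0.    ,  0.    ,  1.    ]])}
```

View pics/w4.png

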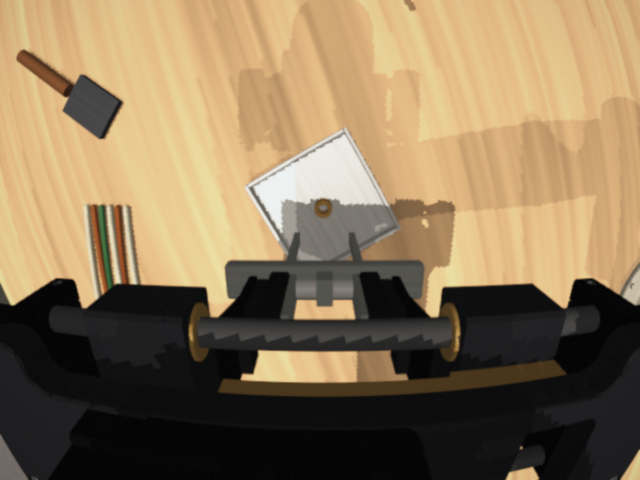

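The collar stands upright in the tray at (323,207), and the jaws are clear of it. Now the tongs go back to the rest.

```bash
python3 -m jog '[[61.5,7.2,25,0,0.034],[61.5,7.2,48.5,0,0.034],[61.5,7.2,48.5,0,0.034],[61.5,7.2,48.5,0,0.034],[61.5,7.2,48.5,0,0.034],[61.5,7.2,48.5,0,0.034],[61.5,7.2,48.5,0,0.034],[61.5,7.2,48.5,0,0.034],[61.5,7.2,48.5,0,0.034],[61.5,7.2,48.5,0,0.034],[61.5,7.2,48.5,0,0.034],[61.5,7.2,25,0,0.034]]'; python3 -m jog '[[61.5,0,0,0,0],[61.5,0,0,0,0],[61.5,0,0,0,0]]'; python3 see.py w5
```

```text
time_s: 15.55
ee_pos: [0.5526, 0.23, 0.2954]
orientation: [0.74, -0.672, -0.0, 0.002]
contact_force: [0.4, -0.3, -1.3]
opening: 0.0536
gripper_force: 6.0
time_s: 15.92
ee_pos: [0.5527, 0.2268, 0.2972]
orientation: [0.739, -0.674, -0.0, 0.0]
contact_force: [-1.1, -0.0, -2.1]
opening: 0.0538
gripper_force: 6.0
15.925 [0.5527 0.2268 0.2972] yaw y-axis -174.7427102124741 -0.5682880408490141
{'K': array([[371.6483,   0.    , 323.947 ],
       [  0.    , 371.6483, 239.1387],
       [  0.    ,   0.    ,   1.    ]]), 'T': array([[-0.9957, -0.0894, -0.0254,  0.5586],
       [-0.0929,  0.9567,  0.2757,  0.1506],
       [-0.0003,  0.2768, -0.9609,  0.3897],
       [ 0.    ,  0.    ,  0.    ,  1.    ]])}
```

View pics/w5.png

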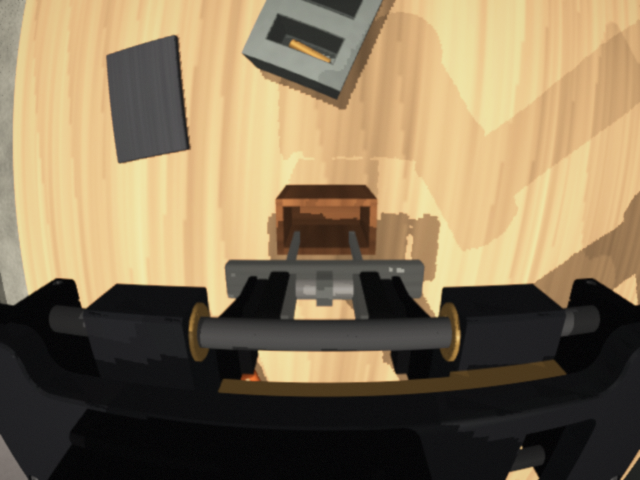

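The jaws (297–355, 238) line up with the rest's mouth (326,220). I'll lower them.

```bash
python3 -m jog '[[61.5,-0.5,1.3,-20,0],[61.5,0,0,-25,0],[61.5,0,0,-25,0],[61.5,0,0,-20,0],[61.5,0,0,-12,0],[61.5,0,0,0,0],[61.5,0,0,0,0]]'; python3 -m jog '[[61.5,0,0,-5,0],[61.5,0,0,-4,0],[61.5,0,0,-2,0],[61.5,0,0,0,0],[61.5,0,0,0,0]]'
```

```text
time_s: 16.85
ee_pos: [0.553, 0.2293, 0.1965]
orientation: [0.739, -0.673, 0.0, -0.001]
contact_force: [0.2, 0.3, -1.4]
opening: 0.0534
gripper_force: 6.0
time_s: 17.48
ee_pos: [0.5526, 0.2292, 0.1845]
orientation: [0.739, -0.673, 0.0, -0.0]
contact_force: [-0.4, 0.2, -2.1]
opening: 0.0537
gripper_force: 6.0
```

```bash
python3 -m jog '[[61.5,0,0,-1.5,0],[61.5,0,0,0,0],[61.5,0,0,0,0]]'; python3 -m jog '[[61.5,0,0,-1,0],[61.5,0,0,0,0],[61.5,0,0,0,0]]'
```

```text
time_s: 17.85
ee_pos: [0.5525, 0.2291, 0.183]
orientation: [0.739, -0.673, 0.0, -0.0]
contact_force: [-0.6, 0.0, -2.5]
opening: 0.0537
gripper_force: 6.0
time_s: 18.23
ee_pos: [0.5527, 0.2292, 0.1824]
orientation: [0.739, -0.673, 0.0, -0.0]
contact_force: [-0.5, -0.0, 0.8]
opening: 0.0536
gripper_force: 6.0
```

Bar seated, as the weight has come off the wrist. I'll open, lift and check.

```bash
python3 -m jog '[[65,0,0,0,0],[70,0,0,0,0],[80,0,0,0,0],[100,0,0,0,0],[100,0,0,0,0],[100,0,0,0,0],[100,0,0,0,0]]'; python3 -m jog '[[100,0,0,10,0],[100,0,0,40,0],[100,0,0,50,0],[100,0,0,40,0],[100,-40,40,0,0],[100,-40,40,0,0],[100,0,0,0,0],[100,0,0,0,0]]'; python3 - <<'E'
from h import *
p,d=grab_frame('top'); c=camera_info('top'); P=cloud(d,c); s=state()
Q=P.reshape(-1,3); n=(abs(Q[:,0]-.5515)<.06)&(abs(Q[:,1]-.228)<.05)
for lo,hi in((.094,.108),(.108,.165),(.14,.165)):
    S=Q[n&(Q[:,2]>lo)&(Q[:,2]<hi)]; print(lo,len(S),np.median(S[:,2]),*rect(S))
n=(abs(Q[:,0]-.466)<.04)&(abs(Q[:,1]+.307)<.04)&(Q[:,2]>.018); S=Q[n]; print('collar',len(S),np.median(S,0),np.nanmax(S,0))
print(s['time_s'],s['ee_pos'],s['contact_force'])
im=np.hstack([cv2.resize(p[180:280,120:200],None,fx=5,fy=5),cv2.resize(p[240:340,415:475],None,fx=5,fy=5)])
cv2.imwrite('pics/end.png',im[:,:,::-1])
E
```

```text
time_s: 19.1
ee_pos: [0.5525, 0.2291, 0.1819]
orientation: [0.739, -0.673, -0.0, 0.0]
contact_force: [0.1, -0.2, -0.4]
opening: 0.0864
gripper_force: 0.0
time_s: 20.1
ee_pos: [0.4725, 0.3092, 0.3227]
orientation: [0.739, -0.673, 0.0, -0.0]
contact_force: [-0.4, 0.1, 0.5]
opening: 0.087
gripper_force: 0.0
0.094 486 0.0998917997401278 [552.3904 227.0071] [ 40.739  104.3111] 85.77257537841797
0.108 413 0.13977239632367855 [553.0568 227.6302] [60.7751 18.2398] 6.0764360427856445
0.14 205 0.1488794922217357 [553.0693 227.6316] [60.7498 18.2398] 6.0764360427856445
collar 61 [ 0.4665 -0.3058  0.023 ] [ 0.4738 -0.2978  0.0267]
20.15 [0.4728 0.3088 0.3224] [ 0.2039 -0.274   0.5086]
```

View pics/end.png

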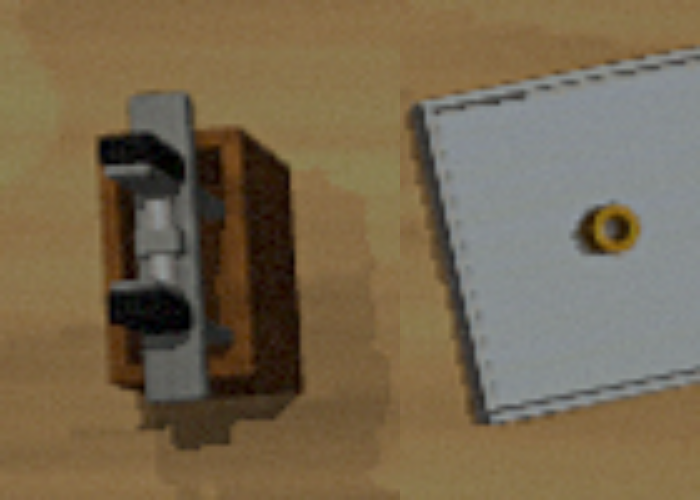

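The tongs hang in the rest (crop 155,245), 2 mm from where they started. The collar stands on end in the tray (crop 615,230).

```bash
python3 -c "from station import hand_in; print(hand_in())"
```

```text
the job is handed in; nothing more can be done
None
```

The job is handed in, though the hand-in returned no verdict: the collar stands on end near the tray's centre, and the tongs hang in their rest about 2 mm from where they started, at 20 s on the robot's clock.

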